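# Find which way the torch cap unscrews and hold it off

## Task

The torch stands lens-down in its stand and its tail cap is locked by a flat plate: slide the plate straight up out of its slotted holder and leave it in the pale plastic bin. Then take the tail cap, which may have a right-hand or a left-hand thread, find by trying which way it turns, unscrew it and lift it off. Finish while still holding the cap in the gripper, upright and well clear above the torch, with the bowl, car fob, padlock and coaster left where they are.

Things in the scene. Friction and masses are not known exactly. Their poses are not given: they have to be found in the camera images.
- torch: Yellow plastic torch, lens down in a grey stand, one fixed unit. Origin on the ledge on the torch's upright axis, z up, x towards the slotted holder. Base 156 x 100 x 14 mm (x -62 to +94); torch head 82 mm in diameter, barrel 52 mm in diameter.
- torch_mouth (a point): Mouth of the torch on its axis, 120 mm up, under the cap. The thread's hand is hidden, either equally likely: one way the cap stops dead after about 5 degrees, the other way it turns easily 60 to 65 degrees to a stop and there lifts straight off (a 21 mm stem comes out). It does not rise while turning and cannot be pulled off before.
- slot_mouth (a point): Centre of the mouth of the slot in the holder, 115 mm above the ledge, 64 mm from the torch axis. Holder: grey post 50 mm long (x) and 19 mm wide (y); slot 40 mm deep, 7 mm wide, 43 mm long.
- plate_mid (a point): Centre of the loose aluminium lock plate (80 g): 90 mm tall (z), 40 mm wide (x), 5 mm thick (y). Its top 24 mm is a grip edge 9 mm thick, 40 mm long, middle 33 mm above this point. It stands 40 mm deep in the slot, top 165 mm above the ledge. A tongue 16 mm long, 12 mm high on its -x edge sits between the cap's ears: the cap cannot turn until the plate is out.
- cap_mid (a point): Centre of the loose black tail cap (100 g): cylinder 48 mm in diameter, 30 mm tall (120 to 150 mm above the ledge), axis z up. Two small ears stick out 10 mm on its +x side, 1 to 11 mm above its underside; at the start they point at the lock plate.
- bin: A pale plastic tilt-out bin standing open, fixed: open-topped box 130 (x) x 190 (y) x 55 mm high, walls and floor 4 to 5 mm, origin at the centre of its underside on the ledge. Its closed housing, 50 x 200 x 75 mm high, stands behind it, from x = +67 to +117 mm.
- bowl: Bystander: speckled stoneware key bowl, 100 mm across, 45 mm high, origin under its centre.
- fob: Bystander: black car fob, 62 x 34 x 13 mm, lying flat, origin under its centre.
- padlock: Bystander: brass padlock lying flat, body 34 x 42 x 20 mm, shackle reaching 46 mm along +x, origin under the body's centre.
- coaster: Bystander: round glass coaster, 90 mm across, 8 mm thick, origin under its centre.
Mind the look-alikes: they are no part of the job. What is meant by the part that bears plate_mid is not green or orange, and is the smaller of those in its own colour.

How it is judged:
By the outcome, as a careful person would: the job done as asked, in the order asked, and still so for the second after the job is handed in, while the arm keeps its last pose, push and grip.
It also fails if it takes over 64 s, if anything falls off the work surface, if the arm or the gripper's body presses on something with over 40 N, if the wrist force passes 120 N, or if a joint passes its speed limit or range.

## Robot

A 6-joint arm with a two-finger parallel gripper is mounted at the origin on the work surface. World frame = base frame: x ahead of the robot, y to its left, z up, the work surface at z = 0. Lengths are in m, angles in rad, forces in N, time in s.
With the tool pointing down it reaches from about 0.25 to 0.8 m from the base axis. Payload 8.5 kg.
Tool frame: the origin (TCP) lies at the very end of the fingers, on their centre line; the grasp point (between the pads) lies 19 mm behind it; z points along the fingers, y is the line along which they close (so a half turn about z gives the same grasp; the last joint's range is limited). The gripper opens to 85 mm and grips with 20 to 120 N. Pads are 22 mm wide; open, the fingers measure 114 mm over their backs; the gripper's body (76 mm by 85 mm) begins 54 mm behind the grasp point. The pads swing forward as they close: fully open they stand 13 mm farther back than shut.
Start: joints at [1.337, 0.238, -0.013, 1.319, 0, 1.571], TCP at [0.122, 0.511, 0.231] pointing down, gripper open.
Joint ranges: [-2.66, 2.66], [-1.03, 1.9], [-1.14, 1.46], [-1.82, 2.27], [-1.45, 1.34], [-3.14, 3.14]. Speed limits (rad/s): [2.22, 2.22, 2.79, 3.14, 3.14, 3.14].

## Interface

Orientations are given as a rotation vector (axis times angle).
In Python, from workcell import bot gives the robot as it stands.
- The arm moves only by the tool arm_command, never from a script. Its arguments are lists of equal length, an entry for each row: "travel": the shift along the tool's x, y, z in cm, a list of three; "rotation": the turn, a rotation vector about the tool's x, y, z in rad, a list of three; "hand": the gripper command: -1 is shut, 1 is fully open, values between are in proportion. In form: {"travel": [[x, y, z], ...], "rotation": [[ax, ay, az], ...], "hand": [hand, ...]}. A call has 1 to 10 rows; each row is the pose to reach, as a shift and turn from the pose commanded when the call began, along the tool's axes at that moment; what a row does not reach only later rows make up. A row lasts 1/8 s, in which the tool goes at most 62.5 mm and 10.7 degrees, less where a joint would pass 70% of its speed; a pose out of reach is approached as far as the arm can. A call with a gripper value outside its range is refused whole. The fingers move at their own pace and stop on an object; "force" is the grip in N (left out, the last holds). Time passes only in rows, so rows that repeat a pose let the fingers close. It gives the time, the measured TCP pose, the force, the opening and the grip force at its end, in the units of the state.
- bot.sense(): the state, without advancing time (a new reading comes with each control period).
- bot.get_image(name): name is "scene" or "top" or "wrist"; returns a dict with "image" (400x640x3 uint8, red, green, blue), "fx", "fy", "cx", "cy" (pixels), "rvec" (rotation vector, rad) and "tvec" (3), from world to camera coordinates, as OpenCV has them. Camera axes: x right, y down, z forward; pixel columns grow to the right and rows downward; lengths in m; the calibration is good to about 2 mm. A picture is of the moment at which its call begins. There is no depth.
- bot.close_job(): hands the job in; it is judged then, once.
Trained networks look in the newest picture that a camera, given by its name, has taken for a name from the list of things; names that differ only in an ending like _2 or _b are one class to them, and where a whole thing is asked for, a point or a joint stands for the part that bears it (a point fixed in the world has none). Each returns a list of dicts, best first, with "confidence" (0 to 1); they miss things now and then, are a little off and sometimes report something else, mostly with a low value. They report only what shows in the picture. A call takes as long as a camera call. They do not tell look-alikes from the thing itself.
- bot.regions_of(camera, target): "region" (400x640 bool, what is visible of it) and "bbox" ([left, top, right, bottom] in pixels, round what is visible of it).
The state is a dict: "time": time; "joints": joint angles; "joint_vel": joint speeds; "tau": joint torques, N m; "tool_pos": TCP position; "orientation": TCP orientation; "force": force on the tool from outside, world axes, zero at the start; "moment": the same for the moment, N m; "width": opening from 0.0 (shut) to 1.0 (fully open); "gripper_force": force on a finger pad.
Only numpy, scipy, OpenCV 4.12 (cv2) and the standard library are available. Lean on these libraries where they do the work, as an engineer would, in place of code of your own. Each camera call takes 0.05 s, during which the arm holds its last target. There are 200 camera calls.

## Working session

There is one attempt and no reset: what is moved stays moved. The work goes in short steps, Python scripts to look and compute and a tool call to move; the robot and the scene stay as the last step left them, time stands still between calls to the robot, and variables do not carry over. Pictures are saved under pics/ and viewed, at most 10 in all, crops included, and the job is handed in when it is done.

Besides the shell and the picture viewer there is one more tool, called after "Emit:" as a command line: name --argument value ..., lists and objects as JSON in quotes. arm_command: Moves the arm, as the interface text tells. Its arguments: {"type":"object","properties":{"travel":{"type":"array"},"rotation":{"type":"array"},"hand":{"type":"array"},"force":{"type":"number"}},"required":["travel","rotation","hand"]}

```bash
mkdir -p pics
cat > h.py <<'E'
import numpy as np,cv2
from workcell import bot
def cam(n):
    d=bot.get_image(n);R=cv2.Rodrigues(np.array(d["rvec"],float))[0];d["R"]=R;d["t"]=np.array(d["tvec"],float).ravel();return d
def onz(d,uv,z):
    r=d["R"].T@np.array([(uv[0]-d["cx"])/d["fx"],(uv[1]-d["cy"])/d["fy"],1.]);c=-d["R"].T@d["t"]
    return c+r*(z-c[2])/r[2]
def proj(d,p):
    q=d["R"]@np.array(p,float)+d["t"];return np.array([d["fx"]*q[0]/q[2]+d["cx"],d["fy"]*q[1]/q[2]+d["cy"]])
def save(d,n): cv2.imwrite("pics/"+n,d["image"][:,:,::-1])
E
python3 - <<'E'
from h import *
np.set_printoptions(precision=3,suppress=True)
a=[]
for n in("scene","top"):
    d=cam(n);a.append(d["image"]);print(n,"campos",-d["R"].T@d["t"],d["fx"])
    save(d,n+".png")
    for t in("torch","plate_mid","cap_mid","bin","bowl","fob","padlock","coaster"):
        for r in bot.regions_of(n,t):
            m=r["region"];v,u=np.nonzero(m)
            print(t,round(r["confidence"],2),r["bbox"],u.mean().round(1),v.mean().round(1),m.sum())
print(bot.sense())
E
```

```text
scene campos [1.078 0.744 0.765] 448.9858476500756
torch 0.59 [359.7, 220.1, 437.3, 280.1] 396.4 247.9 2436
plate_mid 0.95 [407.0, 247.2, 436.4, 308.3] 419.4 279.5 1137
plate_mid 0.87 [334.3, 240.3, 356.9, 298.4] 345.1 267.5 760
plate_mid 0.85 [378.4, 206.8, 398.2, 232.9] 389.4 216.3 344
plate_mid 0.75 [339.6, 206.8, 363.7, 240.5] 353.4 223.6 516
cap_mid 0.58 [398.3, 192.2, 425.3, 219.9] 410.5 207.8 489
cap_mid 0.28 [255.7, 133.8, 343.9, 193.0] 296.5 162.6 3529
bowl 0.77 [335.3, 178.6, 372.4, 202.6] 352.3 188.4 761
fob 0.83 [308.0, 206.5, 328.1, 222.5] 316.9 213.0 230
padlock 0.63 [378.8, 206.0, 397.7, 233.8] 389.7 216.2 359
padlock 0.59 [276.3, 221.6, 298.3, 239.8] 285.9 231.6 312
coaster 0.66 [218.9, 229.3, 256.1, 254.8] 236.3 242.4 856
top campos [0.398 0.037 1.112] 456.7624142584212
torch 0.66 [223.5, 207.9, 270.2, 279.1] 249.0 247.3 2242
plate_mid 0.79 [232.2, 151.9, 248.8, 188.6] 239.7 170.4 235
plate_mid 0.71 [169.6, 205.4, 207.8, 222.1] 189.2 212.6 307
plate_mid 0.58 [238.4, 210.4, 240.9, 236.8] 237.9 222.4 234
plate_mid 0.58 [282.7, 214.9, 301.2, 227.7] 290.7 221.1 155
cap_mid 0.77 [221.3, 236.0, 248.0, 259.5] 236.5 248.2 491
bin 0.6 [383.4, 202.8, 481.0, 288.2] 432.7 246.5 7290
bowl 0.64 [323.0, 242.6, 365.3, 290.0] 344.4 265.7 1464
fob 0.86 [334.6, 206.6, 352.4, 225.6] 343.2 215.6 362
coaster 0.92 [334.8, 112.8, 368.7, 147.2] 352.7 129.3 968
{'time': 0.9, 'joints': array([ 1.337,  0.238, -0.014,  1.319, -0.   ,  1.571]), 'joint_vel': array([-0.001, -0.002,  0.   ,  0.001,  0.001,  0.001]), 'tau': array([ -0.001, -53.856,  34.669,   0.003,  -0.   ,   0.   ]), 'tool_pos': array([0.122, 0.511, 0.231]), 'orientation': array([ 0.366,  3.12 , -0.   ]), 'force': array([-0.302,  0.634, -0.463]), 'moment': array([0.029, 0.044, 0.074]), 'gripper_force': 0.0, 'width': 0.9955711844244418}
```

View pics/scene.png

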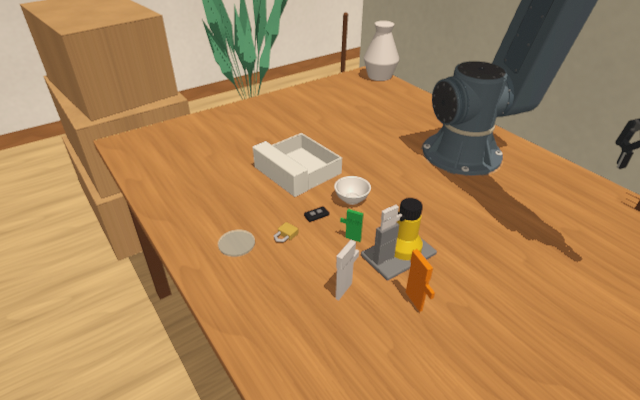

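View pics/top.png

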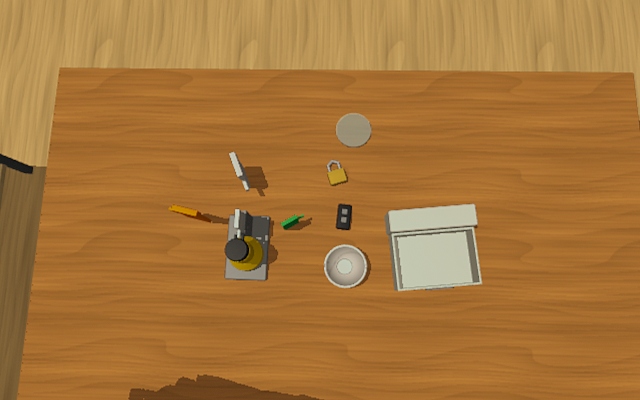

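The scene view shows the torch and its black cap at (410,208). The grey plate in the holder is at (389,216). The larger grey plate (345,268), the green (354,224) and the orange (419,280) are look-alikes. In the top view the cap is at (237,248), the plate's edge at (238,222) and the bin at (433,247).

Run:
```python
from h import *
np.set_printoptions(precision=4,suppress=True)
s=cam("scene");t=cam("top")
for d,u in((t,(237,248)),(t,(238.5,224))):
    print(onz(d,u,.15),onz(d,u,.165))
# bin corners top view rim z .055
for u in((391,231),(476,229),(481,284),(398,290)): print("bin",onz(t,u,.055)[:2])
print("bowl",onz(t,(344,266),.03)[:2])
a=cv2.resize(t["image"][195:290,215:285],None,fx=6,fy=6,interpolation=cv2.INTER_CUBIC)
b=cv2.resize(s["image"][190:285,350:440],None,fx=6,fy=6,interpolation=cv2.INTER_CUBIC)[:570]
c=np.hstack([a[:570,:420],b[:,:540]]);print(c.shape)
c=cv2.resize(c,None,fx=.83,fy=.83);cv2.imwrite("pics/z.png",c[:,:,::-1])
```

```text
[0.4686 0.2223 0.15  ] [0.4675 0.2194 0.165 ]
[0.5196 0.2216 0.15  ] [0.5177 0.2187 0.165 ]
bin [ 0.5211 -0.1154]
bin [ 0.5289 -0.3111]
bin [ 0.4041 -0.3167]
bin [ 0.3872 -0.1297]
bowl [ 0.4398 -0.0084]
(570, 960, 3)
```

View pics/z.png

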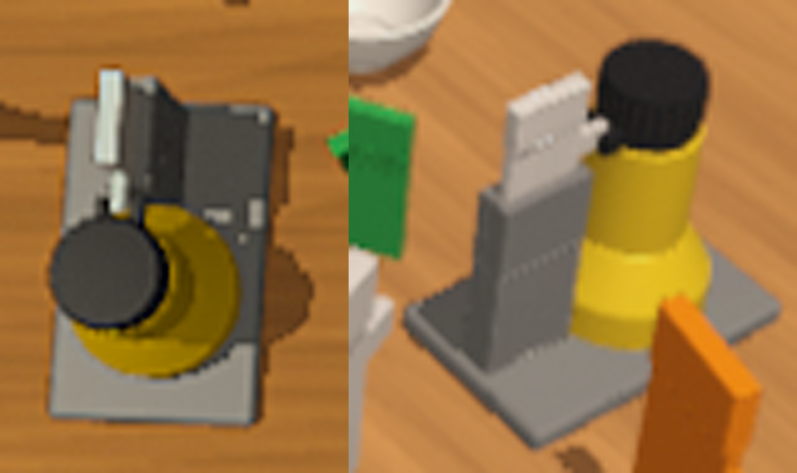

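Run:
```python
from h import *
from scipy.optimize import least_squares
np.set_printoptions(precision=4,suppress=True)
s=cam("scene");t=cam("top");k=4.98
T=lambda x,y:np.array([x/k+215-.4,y/k+195-.4])
S=lambda x,y:np.array([(x-348.6)/k+350-.4,y/k+190-.4])
obs=[(t,(0,0,.15),T(108,271)),(t,(64,0,.165),T(110,117)),
 (t,(94,50,.014),T(75,102)),(t,(94,-50,.014),T(272,105)),(t,(-62,-50,.014),T(255,422)),(t,(-62,50,.014),T(50,415)),
 (s,(0,0,.15),S(653,73)),(s,(64,0,.165),S(547,92)),(s,(94,-50,.014),S(408,318)),(s,(94,50,.014),S(537,433)),(s,(-62,50,.014),S(778,302))]
def P(q,p):
    c,n=np.cos(q[2]),np.sin(q[2]);x,y=p[0]/1e3,p[1]/1e3
    return (q[0]+c*x-n*y,q[1]+n*x+c*y,p[2])
f=lambda q:np.concatenate([proj(d,P(q,p))-u for d,p,u in obs])
r=least_squares(f,[.468,.222,0],loss="soft_l1");print(r.x,f(r.x).reshape(-1,2))
print("plate",P(r.x,(64,0,.165)))
w=bot.sense();R=cv2.Rodrigues(w["orientation"])[0]
tgt=np.array(P(r.x,(64,0,.25)));print(R.T@(tgt-w["tool_pos"])*100,R)
```

```text
[ 0.4661  0.2242 -0.0109] [[-0.2704  0.1646]
 [-0.1811  0.0057]
 [-1.0826 -0.9375]
 [ 0.2079 -0.4622]
 [ 0.4956  0.9136]
 [-0.2372  1.0595]
 [-0.2115 -0.6498]
 [-0.1333  0.4421]
 [-2.2232 -2.1056]
 [-0.296   1.0131]
 [ 0.8605 -0.1882]]
plate (np.float64(0.5301165045657238), np.float64(0.22351578750231943), 0.165)
[-46.392  -18.4713  -1.8695] [[-0.9728  0.2316 -0.    ]
 [ 0.2316  0.9728 -0.0001]
 [-0.     -0.0001 -1.    ]]
```

Emit:
arm_command --travel '[[-46.4,-18.5,-1.9],[-46.4,-18.5,-1.9],[-46.4,-18.5,-1.9],[-46.4,-18.5,-1.9],[-46.4,-18.5,-1.9],[-46.4,-18.5,-1.9],[-46.4,-18.5,-1.9],[-46.4,-18.5,-1.9],[-46.4,-18.5,-1.9],[-46.4,-18.5,-1.9]]' --rotation '[[0,0,-0.223],[0,0,-0.223],[0,0,-0.223],[0,0,-0.223],[0,0,-0.223],[0,0,-0.223],[0,0,-0.223],[0,0,-0.223],[0,0,-0.223],[0,0,-0.223]]' --hand '[1,1,1,1,1,1,1,1,1,1]'

```text
time: 2.35
tool_pos: [0.5302, 0.2229, 0.2499]
orientation: [-0.019, -3.141, 0.0]
force: [-0.3, 0.8, -0.2]
width: 1.0
gripper_force: 0.0
```

Run:
```python
from h import *
np.set_printoptions(precision=4,suppress=True)
w=bot.sense();print(w["time"],w["tool_pos"],w["orientation"],w["joints"])
d=cam("wrist");save(d,"w1.png")
q=(.4661,.2242)
for p in((.466,.2242,.15),(.530,.2235,.165),(.550,.2233,.165),(.510,.2237,.165)):print(proj(d,p))
```

```text
2.35 [0.5302 0.2229 0.2499] [-0.019  -3.1407  0.0002] [0.3978 0.3214 0.1507 1.4009 0.0002 0.4099]
[321.4496 114.6929]
[321.5235 204.7168]
[321.5662 230.1975]
[321.479  178.0693]
```

View pics/w1.png

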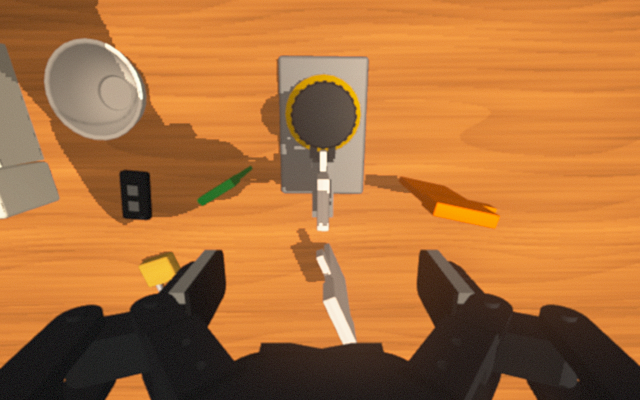

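The wrist view shows the cap at (323,114) and the plate's edge from (323,178) to (323,228). That is within 1.5 px of the fit, so I go down and grip.

Emit:
arm_command --travel '[[0,0,5],[0,0,10],[0,0,11.5],[0,0,11.5],[0,0,11.5],[0,0,11.5],[0,0,11.5],[0,0,11.5],[0,0,11.5]]' --rotation '[[0,0,0],[0,0,0],[0,0,0],[0,0,0],[0,0,0],[0,0,0],[0,0,0],[0,0,0],[0,0,0]]' --hand '[0.3,0,0,-1,-1,-1,-1,-1,-1]' --force 60

```text
time: 3.52
tool_pos: [0.5313, 0.2239, 0.1374]
orientation: [0.017, 3.138, 0.003]
force: [-0.6, 1.1, 8.1]
width: 0.095
gripper_force: 60.6
```

Emit:
arm_command --travel '[[0,0,-1],[0,0,-3],[0,0,-5],[0,0,-8],[0,0,-12],[0,0,-14],[0,0,-14]]' --rotation '[[0,0,0],[0,0,0],[0,0,0],[0,0,0],[0,0,0],[0,0,0],[0,0,0]]' --hand '[-1,-1,-1,-1,-1,-1,-1]'

```text
time: 4.4
tool_pos: [0.5309, 0.2234, 0.2774]
orientation: [0.017, 3.138, 0.002]
force: [-0.8, -0.2, -1.3]
width: 0.094
gripper_force: 59.4
```

Run:
```python
from h import *
from scipy.optimize import least_squares
np.set_printoptions(precision=4,suppress=True)
w=bot.sense();print(w["tool_pos"],w["force"],w["width"])
t=cam("top")
u=[(391,231),(476,229),(481,284),(398,290)]
# inner/outer rim: outer corners at z .055
L=[(65,95),(65,-95),(-65,-95),(-65,95)]
def f(q):
    c,n=np.cos(q[2]),np.sin(q[2])
    return np.concatenate([proj(t,(q[0]+(c*x-n*y)/1e3,q[1]+(n*x+c*y)/1e3,.055))-np.array(p) for (x,y),p in zip(L,u)])
r=least_squares(f,[.46,-.22,0]);print(r.x,f(r.x))
a=t["image"];s=cam("scene")["image"]
b=np.hstack([cv2.resize(a[190:300,200:500],(600,220)),]);c=cv2.resize(s[100:320,240:540],(600,440))
c=np.vstack([b,c[:380]]);cv2.imwrite("pics/l.png",c[:,:,::-1])
```

```text
[0.5309 0.2234 0.2774] [-0.8162 -0.2301 -1.2957] 0.09361474537459331
[ 0.4603 -0.2183  0.0687] [ 1.5693  1.0618 -1.1459 -1.2107  0.3834  0.9579 -0.7936 -0.7915]
```

View pics/l.png

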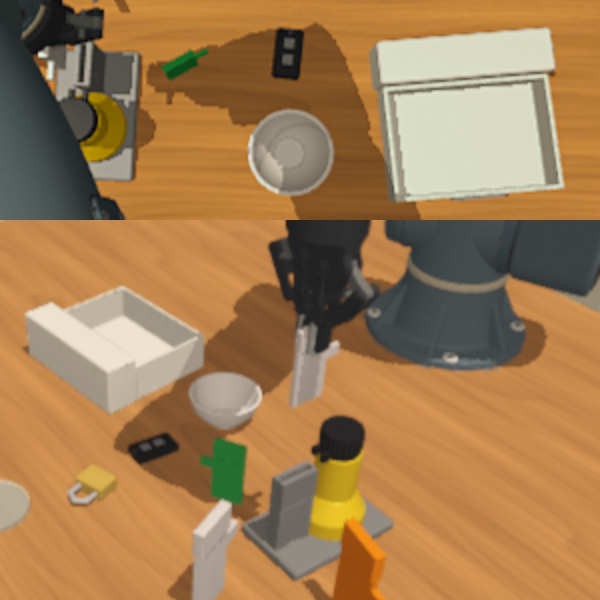

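The plate is out and held. Next is the bin, about 45 cm along −y.

Emit:
arm_command --travel '[[6.9,-44.3,0],[6.9,-44.3,0],[6.9,-44.3,0],[6.9,-44.3,0],[6.9,-44.3,0],[6.9,-44.3,0],[6.9,-44.3,0],[6.9,-44.3,0],[6.9,-44.3,0],[6.9,-44.3,0]]' --rotation '[[0,0,0],[0,0,0],[0,0,0],[0,0,0],[0,0,0],[0,0,0],[0,0,0],[0,0,0],[0,0,0],[0,0,0]]' --hand '[-1,-1,-1,-1,-1,-1,-1,-1,-1,-1]'

```text
time: 5.75
tool_pos: [0.4564, -0.2178, 0.2749]
orientation: [-0.015, -3.141, -0.001]
force: [0.6, 0.3, -0.1]
width: 0.091
gripper_force: 59.4
```

Emit:
arm_command --travel '[[0,0,6],[0,0,12],[0,0,17],[0,0,19.5],[0,0,20.2],[0,0,20.2],[0,0,20.2],[0,0,20.2],[0,0,20.2]]' --rotation '[[0,0,0],[0,0,0],[0,0,0],[0,0,0],[0,0,0],[0,0,0],[0,0,0],[0,0,0],[0,0,0]]' --hand '[-1,-1,-1,-1,-1,-1,0.2,0.2,0.2]'

```text
time: 6.88
tool_pos: [0.4567, -0.2193, 0.074]
orientation: [0.017, 3.14, -0.001]
force: [0.2, 0.2, 0.3]
width: 0.599
gripper_force: 0.0
```

Run:
```python
from h import *
np.set_printoptions(precision=4,suppress=True)
w=bot.sense();print(w["time"],w["tool_pos"],w["force"],w["width"],w["joints"])
t=cam("wrist");save(t,"b1.png")
```

```text
6.875 [ 0.4567 -0.2193  0.074 ] [0.1919 0.1949 0.3028] 0.5992630883293283 [-0.4476  0.3121 -0.339   0.9184 -0.0001 -0.4366]
```

View pics/b1.png

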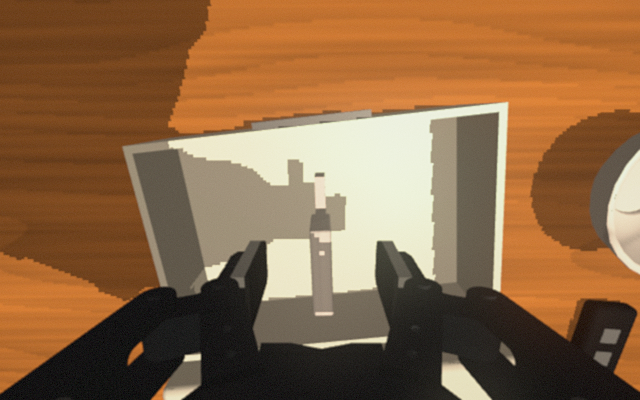

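The plate is released and stands free in the bin at (320,250). I'll tip it flat with a finger so it rests securely, then go up.

Emit:
arm_command --travel '[[0,1,0],[0,2,0],[0,3,0],[0,3.5,0],[0,3.5,0],[0,3.5,-6],[0,3.5,-12],[0,3.5,-18],[0,3.5,-18]]' --rotation '[[0,0,0],[0,0,0],[0,0,0],[0,0,0],[0,0,0],[0,0,0],[0,0,0],[0,0,0],[0,0,0]]' --hand '[0.2,0.2,0.2,0.2,0.2,0.2,0.2,0.2,0.2]'

```text
time: 8.05
tool_pos: [0.4588, -0.1851, 0.2579]
orientation: [0.017, 3.134, -0.005]
force: [0.1, -0.1, -0.7]
width: 0.603
gripper_force: 0.0
```

Run:
```python
from h import *
np.set_printoptions(precision=4,suppress=True)
w=bot.sense();print(w["time"],w["tool_pos"],w["orientation"])
t=cam("wrist");save(t,"b2.png")
R=cv2.Rodrigues(w["orientation"])[0]
print(R.T@(np.array([.466,.2245,.25])-w["tool_pos"])*100,R[:,1])
```

```text
8.05 [ 0.4588 -0.1851  0.2579] [ 0.0172  3.134  -0.005 ]
[-0.2678 40.9648  0.6643] [ 0.011   0.9999 -0.0032]
```

View pics/b2.png

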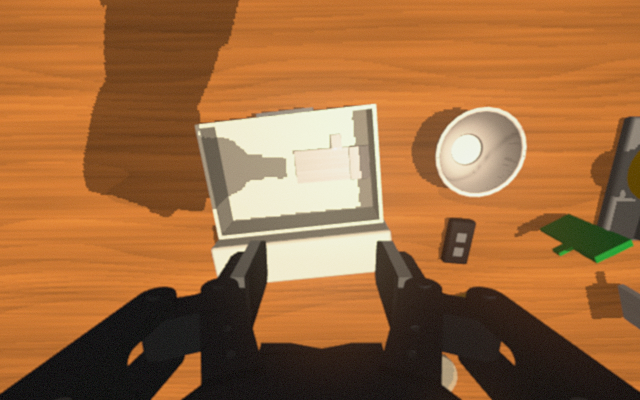

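The plate lies flat in the bin at (325,165), and the bystanders have not moved. Next, the cap.

Emit:
arm_command --travel '[[-0.2,41,0],[-0.2,41,0],[-0.2,41,0],[-0.2,41,0],[-0.2,41,0],[-0.2,41,0],[-0.2,41,0],[-0.2,41,0],[-0.2,41,0],[-0.2,41,0]]' --rotation '[[0,0,0],[0,0,0],[0,0,0],[0,0,0],[0,0,0],[0,0,0],[0,0,0],[0,0,0],[0,0,0],[0,0,0]]' --hand '[1,1,1,1,1,1,1,1,1,1]'

```text
time: 9.35
tool_pos: [0.4631, 0.2247, 0.253]
orientation: [-0.019, -3.141, 0.001]
force: [-0.2, -0.7, 0.1]
width: 0.995
gripper_force: 0.0
```

Run:
```python
from h import *
np.set_printoptions(precision=4,suppress=True)
w=bot.sense();print(w["time"],w["tool_pos"],w["orientation"],w["joints"])
d=cam("wrist");save(d,"c1.png");print(proj(d,(.466,.2242,.15)))
for r in bot.regions_of("wrist","cap_mid"):
    v,u=np.nonzero(r["region"]);print(r["confidence"],r["bbox"],u.mean(),v.mean(),onz(d,(u.mean(),v.mean()),.15))
```

```text
9.35 [0.4631 0.2247 0.253 ] [-0.0193 -3.1409  0.001 ] [ 0.4519  0.2149  0.011   1.3677 -0.0003  0.4642]
[320.0926 202.0397]
0.66 [280.1, 112.9, 364.6, 281.9] 320.85331680099193 179.7186608803472 [0.4479 0.225  0.15  ]
0.61 [291.8, 168.7, 355.8, 236.0] 321.34402051939725 199.41583840974673 [0.4639 0.2252 0.15  ]
0.48 [121.7, 369.9, 148.8, 400.0] 134.990099009901 387.1128712871287 [0.6456 0.047  0.15  ]
```

View pics/c1.png

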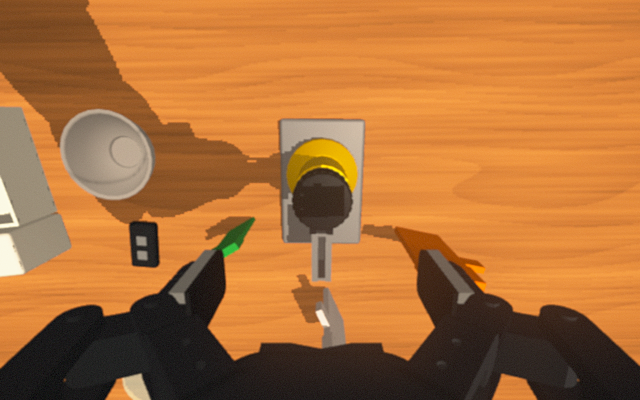

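The cap is at (322,199), about (0.465, 0.225), with the plate gone. I go down and grip it.

Emit:
arm_command --travel '[[-0.2,0,5],[-0.2,0,10],[-0.2,0,13.3],[-0.2,0,13.3],[-0.2,0,13.3],[-0.2,0,13.3],[-0.2,0,13.3],[-0.2,0,13.3],[-0.2,0,13.3]]' --rotation '[[0,0,0],[0,0,0],[0,0,0],[0,0,0],[0,0,0],[0,0,0],[0,0,0],[0,0,0],[0,0,0]]' --hand '[1,1,1,1,-1,-1,-1,-1,-1]' --force 60

```text
time: 10.58
tool_pos: [0.4662, 0.2263, 0.1223]
orientation: [0.017, 3.138, 0.002]
force: [-0.3, -1.5, 7.2]
width: 0.552
gripper_force: 60.7
```

Run:
```python
from h import *
w=bot.sense();print(w)
```

```text
{'time': 10.575, 'joints': array([ 4.52096917e-01,  2.85381823e-01, -2.38277922e-01,  1.04386926e+00,
       -3.59279751e-04,  4.62933309e-01]), 'joint_vel': array([-2.84516400e-04,  7.99194117e-04,  4.13182229e-04,  6.34290230e-06,
        7.73810001e-04, -2.03603099e-03]), 'tau': array([ 4.02012952e-01, -5.05959356e+01,  2.97293741e+01, -6.31876700e-01,
        2.01619458e-01, -2.12934025e-02]), 'tool_pos': array([0.46619456, 0.22628201, 0.12228019]), 'orientation': array([1.70058581e-02, 3.13845610e+00, 1.75899709e-03]), 'force': array([-0.33924312, -1.52649047,  7.18716087]), 'moment': array([-1.94917459e-01,  2.23662763e-01,  1.09573645e-04]), 'gripper_force': 60.68495750427246, 'width': 0.552038394911179}
```

Emit:
arm_command --travel '[[0,0,0],[0,0,0],[0,0,0],[0,0,0]]' --rotation '[[0,0,-0.07],[0,0,-0.14],[0,0,-0.2],[0,0,-0.2]]' --hand '[-1,-1,-1,-1]'

```text
time: 11.08
tool_pos: [0.4668, 0.2265, 0.1223]
orientation: [-0.298, 3.123, 0.002]
force: [1.6, -2.0, 5.2]
width: 0.545
gripper_force: 60.5
```

Run:
```python
from h import *
np.set_printoptions(precision=4,suppress=True)
w=bot.sense();print(w["joints"],w["orientation"],w["force"],w["moment"],w["tau"])
```

```text
[ 0.452   0.2856 -0.2378  1.043  -0.0006  0.262 ] [-0.2977  3.1232  0.0016] [ 1.6378 -2.0494  5.1886] [-0.1302 -0.2737  0.0658] [  0.692  -51.4938  29.0401   0.3294   0.3562  -0.3464]
```

It turned 11.5° with little resistance, so I carry on this way towards the stop at 60–65°.

Emit:
arm_command --travel '[[0,0,0],[0,0,0],[0,0,0],[0,0,0],[0,0,0],[0,0,0]]' --rotation '[[0,0,-0.15],[0,0,-0.3],[0,0,-0.45],[0,0,-0.6],[0,0,-0.75],[0,0,-0.8]]' --hand '[-1,-1,-1,-1,-1,-1]'

```text
time: 11.82
tool_pos: [0.4666, 0.2263, 0.1223]
orientation: [-1.493, 2.76, -0.001]
force: [0.0, -2.0, 7.1]
width: 0.542
gripper_force: 60.6
```

Run:
```python
from h import *
np.set_printoptions(precision=4,suppress=True)
w=bot.sense();print(w["joints"],w["orientation"],w["force"],w["moment"],w["tau"])
```

```text
[ 0.452   0.2855 -0.238   1.0434 -0.0006 -0.54  ] [-1.4932  2.7596 -0.0012] [ 0.0012 -1.9867  7.0759] [-0.2156 -0.0172 -0.1206] [  1.0589 -50.9621  29.2299  -0.1241   0.4166  -0.1386]
```

Emit:
arm_command --travel '[[0,0,0],[0,0,0],[0,0,0]]' --rotation '[[0,0,-0.06],[0,0,-0.13],[0,0,-0.13]]' --hand '[-1,-1,-1]'

```text
time: 12.2
tool_pos: [0.4665, 0.2263, 0.1223]
orientation: [-1.667, 2.659, -0.002]
force: [0.8, -2.4, 7.0]
width: 0.543
gripper_force: 60.7
```

Run:
```python
from h import *
np.set_printoptions(precision=4,suppress=True)
w=bot.sense();print(w["joints"],w["orientation"],w["force"],w["moment"],w["tau"])
d=cam("wrist");s=cam("scene")
c=np.hstack([cv2.resize(d["image"][100:400,170:470],(400,400)),cv2.resize(s["image"][150:300,350:500],(400,400),interpolation=cv2.INTER_CUBIC)])
cv2.imwrite("pics/t.png",c[:,:,::-1])
```

```text
[ 0.4519  0.2854 -0.2381  1.0435 -0.0006 -0.6681] [-1.6668  2.6586 -0.0016] [ 0.832  -2.3832  7.0454] [-0.2637  0.0403  0.1044] [  0.8264 -50.8395  29.3491  -0.292    0.398   -0.3666]
```

View pics/t.png

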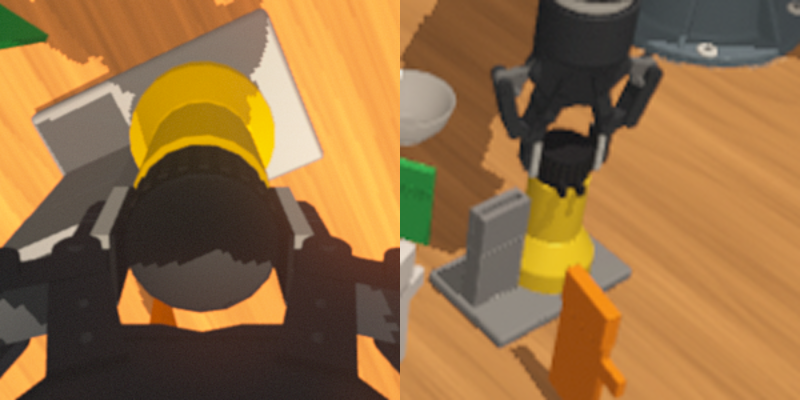

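The ears at (570,190) in the right-hand crop have turned round from the holder, so the cap is turning. I nudge it to the stop.

Emit:
arm_command --travel '[[0,0,0],[0,0,0]]' --rotation '[[0,0,-0.07],[0,0,-0.07]]' --hand '[-1,-1]'

```text
time: 12.55
tool_pos: [0.4665, 0.2264, 0.1223]
orientation: [-1.759, 2.599, -0.001]
force: [-0.1, -0.5, 6.6]
width: 0.539
gripper_force: 60.7
```

Run:
```python
from h import *
np.set_printoptions(precision=4,suppress=True)
w=bot.sense();print(w["joints"],w["orientation"],w["force"],w["moment"],w["tau"])
```

```text
[ 0.452   0.2854 -0.238   1.0435 -0.0004 -0.7381] [-1.759   2.5985 -0.0015] [-0.1179 -0.4992  6.6107] [-0.1984  0.0635  0.1352] [  0.5743 -50.8738  29.3382  -0.2744   0.2554  -0.3525]
```

Emit:
arm_command --travel '[[0,0,-0.2],[0,0,-0.5],[0,0,-0.8],[0,0,-0.8]]' --rotation '[[0,0,0],[0,0,0],[0,0,0],[0,0,0]]' --hand '[-1,-1,-1,-1]'

```text
time: 13.05
tool_pos: [0.4656, 0.2263, 0.1288]
orientation: [-1.759, 2.601, 0.0]
force: [2.2, 3.7, -0.3]
width: 0.544
gripper_force: 62.0
```

The force is near zero, so the cap is free. I lift on.

Emit:
arm_command --travel '[[0,0,-1],[0,0,-2],[0,0,-3],[0,0,-5],[0,0,-8],[0,0,-12],[0,0,-12],[0,0,-12]]' --rotation '[[0,0,0],[0,0,0],[0,0,0],[0,0,0],[0,0,0],[0,0,0],[0,0,0],[0,0,0]]' --hand '[-1,-1,-1,-1,-1,-1,-1,-1]'

```text
time: 14.05
tool_pos: [0.4648, 0.2257, 0.2479]
orientation: [1.759, -2.602, 0.0]
force: [0.4, 0.8, -1.9]
width: 0.54
gripper_force: 62.9
```

Run:
```python
from h import *
w=bot.sense();print(w["tool_pos"],w["force"],w["width"],w["gripper_force"])
s=cam("scene")
cv2.imwrite("pics/f.png",cv2.resize(s["image"][60:320,210:540],(660,520))[:,:,::-1])
```

```text
[0.46484287 0.22569275 0.24794809] [ 0.35036586  0.83121074 -1.90324132] 0.5400512513052628 62.927706241607666
```

View pics/f.png

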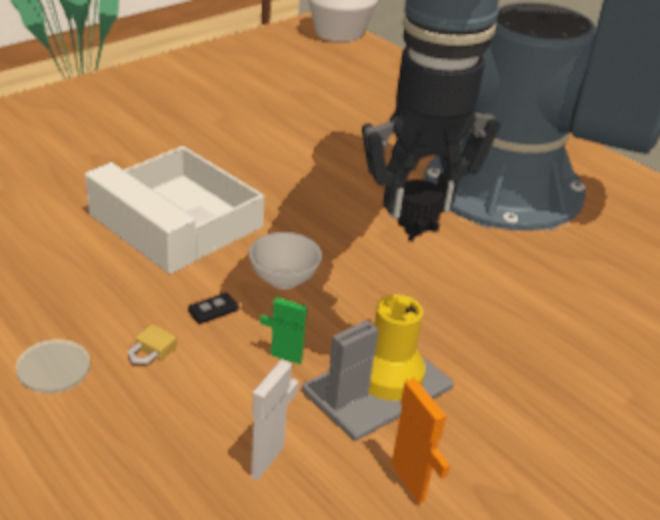

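The cap is held upright at (418,208), well clear above the open torch at (400,305). The plate is in the bin and the bystanders have not moved, so I hand the job in.

```bash
python3 -c "
from workcell import bot
print(bot.close_job())"
```

```text
the job is handed in; nothing more can be done
None
```

The job is handed in at about 14 s of the 64 s: the lock plate lies flat in the bin, the tail cap came off turning anticlockwise seen from above (right-hand thread), it is held upright about 12 cm above the torch, and the bowl, fob, padlock and coaster were not moved.

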